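Shut the cutter hood and shoot its safety bolt

TASK

The flap on the yellow cutter hood has been left ajar. Push the flap fully shut with the fingertips; then press the orange spring catch down with one fingertip and keep it down all the way while the other fingertip pushes the bolt's black thumb tab, until the bolt is fully home in the keeper on the flap, and let go so that the catch springs back up. Pushing and pressing only: do not lift the flap, and leave the loose things on and around the hood where they are.

Things in the scene. Friction and masses are not known exactly. Their poses are not given: they have to be found in the camera images.
- hood: yellow cutter hood fixed to the machine table, 340 mm along its y, 240 along its x (272 over foot flanges), flat deck 120 mm above the table. Origin: centre of its underside, z up. Deck from y = -170 to +30 mm, then the flap to +170. A black clamp lever (x -94 to -29, y -136 to -158) and steel bolt saddles (x +4 to +52; y +13, -128) rise 46 and 21 mm above the deck
- flap (a joint): angle (rad) of the hood's flap, a clear panel in an aluminium frame, 236 mm along the hood's x, 140 mm from hinge to free edge: 0 = fully shut, upper face flush with the deck; grows as the free edge rises. The friction hinge holds it where it is left; 2 to 6 N, pressed down 90 mm or more from the hinge, moves it
- flap_hinge (a point): middle of the flap's hinge line, which runs along the hood's x, at the hood's y = +170 mm, 120 mm above the table
- flap_edge (a point): middle of the flap's free edge, on its upper face (hood's x = 0; y = +30 mm and flush with the deck when shut)
- keeper (a point): foot of the keeper, a steel staple on the flap that takes the bolt: 25 mm wide along x, 12 mm along y, 23 mm high; at the hood's x = +28, y = +50 mm when the flap is shut
- bolt (a joint): travel (m) of the 12 mm steel bolt along the hood's +y: 0 = drawn back, 0.036 = fully home, its nose 30 mm past the flap's edge, through the keeper. About 3 N of friction; it stays where it is left. The catch's tongue locks it drawn back, half way (notch round 0.018) and home, with some 2 mm of play, unless the catch is held down
- tab_top (a point): centre of the upper end of the bolt's black upright thumb tab: 26 mm wide along the hood's x, 10 mm thick along y, from 14 to 42 mm above the deck; the rod under it tops out 16 mm above the deck. Bolt drawn back: at the hood's x = +28, y = -41 mm. Push its rear (-y) face; the rod and deck behind it are free for 70 mm
- catch (a joint): press depth (m) of the orange spring catch: 0 = sprung up, 0.010 = fully down; the bolt is free from 0.006 on. The spring pushes up with about 2 N at 0, 7 N at 0.010. Let go, it springs up if the bolt's lugs leave it room (bolt drawn back, half way or fully home)
- catch_top (a point): centre of the upper face of the orange catch bar, 36 mm wide along the hood's x, 74 mm long along y, 30 mm above the deck when up, 20 when down; at the hood's x = -28, y = -38 mm, beside the tab (56 mm between centres; between them all is below 26 mm above the deck). Moves straight down wherever pressed; a fingertip may slide along it
- wax_tin: round dark green tin, 40 mm across, 26 mm high, standing loose on the hood's deck; origin: centre of its underside
- collet_nut: round dark steel nut, 30 mm across, 20 mm high, standing loose on the hood's deck; origin: centre of its underside
- arbor: small upright steel arbor, 26 mm foot, 16 mm stem, 48 mm high, standing loose on the hood's deck; origin: centre of its underside
- offcut: loose piece of 40 x 40 mm aluminium profile, 120 mm long along its x, lying on the table; origin: centre of its underside
- spanner: loose steel spanner lying on the table along its x
- oil_bottle: loose white bottle with red cap, 56 mm across, 150 mm high; origin: centre of its underside
- blow_gun: loose silver compressed-air gun lying on the table, about 230 mm long along its x and 30 mm high

How it is judged:
By the outcome, as a careful person would: the job done as asked, in the order asked, and still so for the second after the job is handed in, with the robot touching nothing.
It also fails if it takes over 45 s, if anything falls off the work surface, if the arm or the gripper's body presses on something with over 40 N, if the wrist force passes 120 N, or if a joint passes its speed limit or range.

ROBOT

A 7-joint arm with a two-finger parallel gripper is mounted at the origin on the work surface. World frame = base frame: x ahead of the robot, y to its left, z up, the work surface at z = 0. Lengths are in m, angles in rad, forces in N, time in s.
With the tool pointing down it reaches from about 0.425 to 0.875 m from the base axis. Payload 4.7 kg.
Tool frame: the origin (TCP) lies between the finger pads; the fingertips stand 14 mm ahead of it and the grasp point (between the pads) lies 5 mm behind it; z points along the fingers, y is the line along which they close (so a half turn about z gives the same grasp; the last joint's range is limited). The gripper opens to 87 mm and grips with 3 to 60 N. Pads are 19 mm wide; open, the fingers measure 117 mm over their backs; the gripper's body (75 mm by 190 mm) begins 51 mm behind the grasp point.
Start: joints at [-1.141, 0.321, -0.07, 1.45, 0.023, 1.371, -0.057], TCP at [0.263, 0.595, 0.237] pointing down, gripper open.
Joint ranges: [-2.86, 2.86], [-0.3, 2.09], [-1.38, 1.24], [0.06, 2.45], [-1.56, 4.7], [0.09, 2.05], [-2.69, 2.69]. Speed limits (rad/s): [2.57, 2.57, 3.14, 3.14, 3.14, 3.14, 3.14].

INTERFACE

Orientations are given as a rotation vector (axis times angle).
In Python, from plant import bot gives the robot as it stands.
- The arm moves only by the tool move_arm, never from a script. Its argument "deltas" is a list of rows, each an object with "gripper": the opening, from 0 (shut) to 1 (fully open); "dp": the shift along the tool's x, y, z in cm, a list of three; "spin": the turn about the tool's z in rad. A call has 1 to 12 rows; each row shifts and turns the commanded pose from where the row before left it, along the tool's axes as they then stand; what a row does not reach is not made up. A row lasts 1/8 s, in which the tool goes at most 62.5 mm and 10.7 degrees, less where a joint would pass 70% of its speed; a pose out of reach is approached as far as the arm can. A call is refused whole if a number of a shift passes 6.25 or a number of a turn 0.188, either way. A call with a gripper value outside its range is refused whole. The fingers move at their own pace and stop on an object; "newtons" is the grip in N (left out, the last holds). Time passes only in rows, so rows that do not move let the fingers close. It gives the time, the measured TCP pose, the force, the opening and the grip force at its end, in the units of the state.
- bot.sense(): the state, without advancing time (a new reading comes with each control period).
- bot.get_image(name): name is "side" or "top" or "wrist"; returns the picture (400x640x3 uint8, red, green, blue); there is no depth.
- bot.camera_model(name): a dict with "fx", "fy", "cx", "cy" (pixels), "rvec" (rotation vector, rad) and "tvec" (3), from world to camera coordinates, as OpenCV has them. Camera axes: x right, y down, z forward; pixel columns grow to the right and rows downward; lengths in m; the calibration is good to about 2 mm. A picture is of the moment at which its call begins: read the wrist's pose just before it. camera_model takes no time and is no camera call; for the wrist camera it gives the pose at the moment of the call.
- bot.finish_job(): hands the job in; it is judged then, once.
The state is a dict: "time": time; "qpos": joint angles; "joint_velocities": joint speeds; "effort": joint torques, N m; "ee_pos": TCP position; "orientation": TCP orientation; "contact_force": force on the tool from outside, world axes, zero at the start; "wrist_torque": the same for the moment, N m; "grip_width": finger opening in m; "finger_force": force on a finger pad.
Only numpy, scipy, OpenCV 4.12 (cv2) and the standard library are available. Lean on these libraries where they do the work, as an engineer would, in place of code of your own. Each camera call takes 0.05 s, during which the arm holds its last target. There are 200 camera calls.

## Working session

There is one attempt and no reset: what is moved stays moved. The work goes in short steps, Python scripts to look and compute and a tool call to move; the robot and the scene stay as the last step left them, time stands still between calls to the robot, and variables do not carry over. Pictures are saved under pics/ and viewed, at most 10 in all, crops included, and the job is handed in when it is done.

Besides the shell and the picture viewer there is one more tool, called after "Request:" as name(argument=value, ...) on one line, values as JSON. move_arm: Moves the arm, as the interface text tells. Its arguments: {"type":"object","properties":{"deltas":{"type":"array","items":{"type":"object","properties":{"gripper":{"type":"number"},"dp":{"type":"array","items":{"type":"number"}},"spin":{"type":"number"}}}},"newtons":{"type":"number"}},"required":["deltas"]}

```bash
mkdir -p pics
python3 - <<'E'
from plant import bot
import cv2
for n in("top","side"):
    cv2.imwrite(f"pics/{n}0.png",bot.get_image(n)[:,:,::-1])
    print(n,bot.camera_model(n))
s=bot.sense();print(s)
E
```

```text
top {'fx': 436.9468128220275, 'fy': 436.9468128220275, 'cx': 314.2384106369391, 'cy': 193.25741016000254, 'rvec': array([ 2.02126514, -2.19526934,  0.2414908 ]), 'tvec': array([0.04976794, 0.57857336, 1.36849763])}
side {'fx': 502.41751436904156, 'fy': 502.41751436904156, 'cx': 325.2536937550476, 'cy': 203.0085696860377, 'rvec': array([ 2.13235162, -0.92633068,  0.40721962]), 'tvec': array([-0.38806913,  0.35588361,  1.17734157])}
{'time': 0.1, 'qpos': array([-1.14087129,  0.32174098, -0.07008969,  1.45155444,  0.02259651,
        1.37078868, -0.0568707 ]), 'joint_velocities': array([ 0.0005656 , -0.00225169, -0.00048198, -0.00232704, -0.00011499,
        0.00027671,  0.00070646]), 'effort': array([-2.07384928e-04, -4.92572308e+01, -4.05527288e-01, -3.13397706e+01,
       -6.41373731e-02,  3.95289296e-02,  5.98193606e-05]), 'ee_pos': array([0.2624138 , 0.59416288, 0.2355753 ]), 'orientation': array([-6.48331645e-01, -3.07369422e+00,  2.64466054e-03]), 'contact_force': array([ 0.37141137, -0.19114635, -0.14276484]), 'wrist_torque': array([-0.03100783, -0.03183788, -0.01703125]), 'finger_force': 0.0, 'grip_width': 0.08722027219468477}
```

View pics/top0.png

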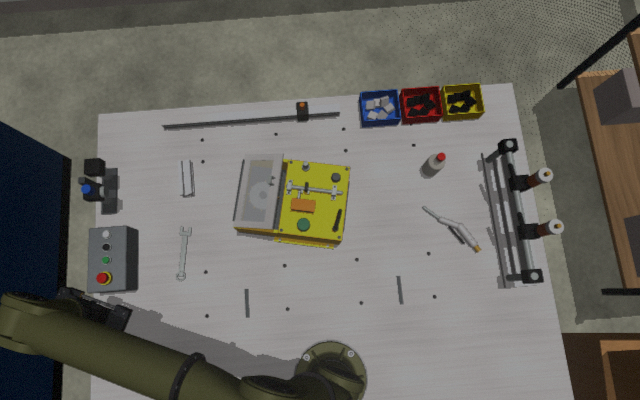

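View pics/side0.png

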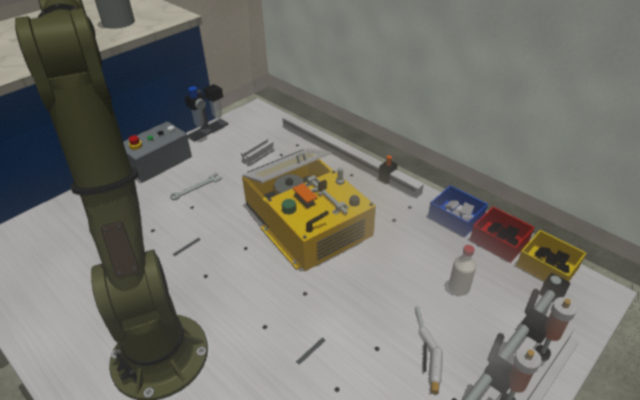

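Run:
```python
import cv2,numpy as np
a=cv2.imread("pics/top0.png")[145:255,225:360];b=cv2.imread("pics/side0.png")[140:275,235:385]
a=cv2.resize(a,None,fx=5.4,fy=5.4,interpolation=cv2.INTER_CUBIC)
b=cv2.resize(b,None,fx=4.4,fy=4.4,interpolation=cv2.INTER_CUBIC)
cv2.imwrite("pics/a.png",a);cv2.imwrite("pics/b.png",b)
```

```text
(no output)
```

View pics/a.png

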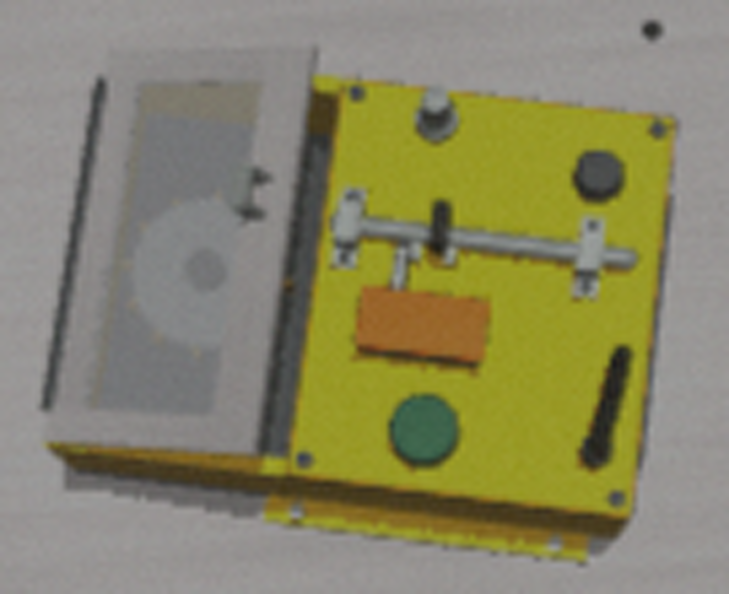

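View pics/b.png

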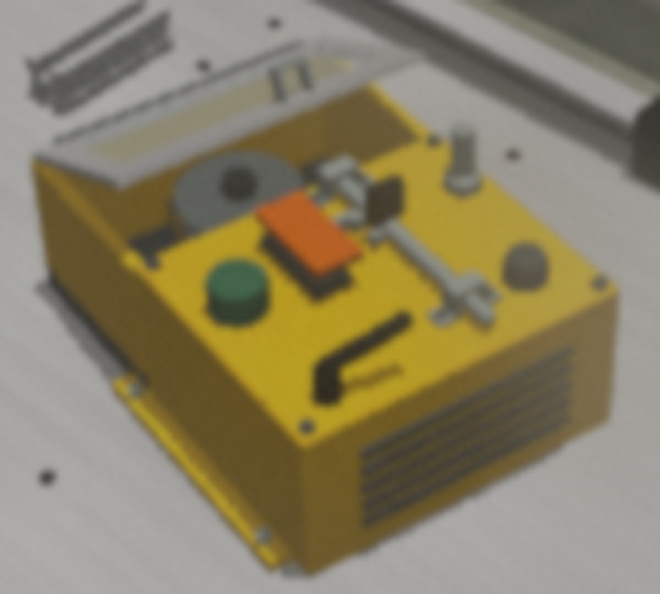

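```bash
cat > h.py <<'E'
from plant import bot
import cv2,numpy as np
from scipy.optimize import least_squares
C={n:bot.camera_model(n) for n in("top","side")}
def proj(P,c):
    K=np.array([[c["fx"],0,c["cx"]],[0,c["fy"],c["cy"]],[0,0,1]])
    return cv2.projectPoints(np.array(P,float),c["rvec"],c["tvec"],K,None)[0][:,0]
def h2w(p,P): # hood mm -> world
    P=np.array(P,float)/1000;c,s=np.cos(p[2]),np.sin(p[2])
    return np.c_[p[0]+c*P[:,0]-s*P[:,1],p[1]+s*P[:,0]+c*P[:,1],P[:,2]]
def flap(x,a,d=140): return [x,170-d*np.cos(a),120+d*np.sin(a)]
E
cat > fit.py <<'E'
from h import *
T=[((-10,-1,150),(362,287)),((-10,-75,150),(490,298)),((-46,-1,150),(357,350)),((-46,-75,150),(484,362)),((120,-170,120),(676,118)),((-120,-170,120),(632,515))]
S=[((-120,-170,120),(303,445)),((120,-170,120),(617,290))]
def R(p,a=None):
    r=[]
    a=p[3]
    for n,L,o,k,F in(("top",T,(225,145),5.4,((318,48),(258,455))),("side",S,(235,140),4.4,((425,62),(118,188)))):
        P=[q for q,_ in L]+[flap(118,a),flap(-118,a)]
        m=np.array([u for _,u in L]+list(F))/k+np.array(o)
        r.append(proj(h2w(p,P),C[n])-m)
    return np.vstack(r)
f=least_squares(lambda p:R(p).ravel(),[.55,.08,-.1,.4],loss="soft_l1")
print(f.x.round(4));print(R(f.x).round(1).tolist())
def tri(ut,us):
    g=lambda w:np.r_[(proj([w],C["top"])-(np.array(ut)/5.4+[225,145])).ravel(),(proj([w],C["side"])-(np.array(us)/4.4+[235,140])).ravel()]
    w=least_squares(g,[.55,.08,.15]).x;p=f.x;d=w[:2]-p[:2];c,s=np.cos(p[2]),np.sin(p[2])
    return (np.r_[c*d[0]+s*d[1],-s*d[0]+c*d[1],w[2]]*1000).round()
print("tab",tri((442,218),(388,182)),"tin",tri((425,428),(238,278)),"nut",tri((599,172),(526,255)),"arbor",tri((436,100),(462,130)))
for n in("catch",(-28,-38,150)),("tab",(28,-41,162)),("edge",(0,30,120)),("keeper",(28,50,120)):
    print(n[0],h2w(f.x,[n[1]]).round(4))
print(h2w(f.x,[flap(0,f.x[3]),flap(28,f.x[3],120)]))
s=bot.sense();print(cv2.Rodrigues(s["orientation"])[0].round(3))
E
python3 fit.py
```

```text
[ 0.5635  0.0715 -0.2068  0.3839]
[[-0.0, -0.5], [0.2, 0.4], [-0.7, -0.7], [-0.1, -0.0], [0.3, -0.4], [0.2, 0.7], [0.2, 0.3], [0.2, 0.4], [-0.6, 0.1], [1.0, -0.8], [-0.1, -0.5], [-0.3, 0.2]]
tab [ 31. -42. 162.] tin [-86. -47. 144.] nut [  76. -128.  138.] arbor [ 98. -30. 166.]
catch [[0.5283 0.04   0.15  ]]
tab [[0.5825 0.0256 0.162 ]]
edge [[0.5697 0.1008 0.12  ]]
keeper [[0.6012 0.1147 0.12  ]]
[[0.5717666  0.11081122 0.17243234]
 [0.60297731 0.12321226 0.164942  ]]
[[-0.915  0.404 -0.001]
 [ 0.404  0.915 -0.002]
 [-0.    -0.002 -1.   ]]
```

Request:
move_arm(deltas=[{"dp":[-3.98,-2.87,0],"gripper":0.52},{"dp":[-3.98,-2.87,0],"gripper":0.52},{"dp":[-3.98,-2.87,0],"gripper":0.52},{"dp":[-3.98,-2.87,0],"gripper":0.52},{"dp":[-3.98,-2.87,0],"gripper":0.52},{"dp":[-3.98,-2.87,0],"gripper":0.52},{"dp":[-3.98,-2.87,0],"gripper":0.52},{"dp":[-3.98,-2.87,0],"gripper":0.52},{"dp":[-3.98,-2.87,0],"gripper":0.52},{"dp":[-3.98,-2.87,0],"gripper":0.52},{"dp":[-3.98,-2.87,0],"gripper":0.52}])

```text
validation failed for argument at $.de...
```

Request:
move_arm(deltas=[{"spin":0.17,"gripper":0.52},{"spin":0.17,"gripper":0.52},{"spin":0.17,"gripper":0.52},{"spin":0.17,"gripper":0.52},{"spin":0.17,"gripper":0.52},{"spin":0.17,"gripper":0.52},{"spin":0.17,"gripper":0.52},{"spin":0.17,"gripper":0.52},{"gripper":0.52},{"gripper":0.52}])

```text
validation failed for argument at $.de...
```

```bash
cat >> h.py <<'E'
p0=np.array([.5635,.0715,-.2068])
def where():
    s=bot.sense();p=p0;d=s["ee_pos"][:2]-p[:2];c,q=np.cos(p[2]),np.sin(p[2])
    M=cv2.Rodrigues(s["orientation"])[0]
    print("t",round(s["time"],2),"hood xy mm",(np.array([c*d[0]+q*d[1],-q*d[0]+c*d[1]])*1000).round(1),"tip above deck",round((s["ee_pos"][2]-.134)*1000,1),"F",s["contact_force"].round(1),"w",round(s["grip_width"],4),"yawerr",round(np.arctan2(M[1,1],M[0,1])-p[2],4),"tilt",M[:2,2].round(4))
E
python3 -c "from h import *;where()"
```

```text
t 0.1 hood xy mm [-402.   449.7] tip above deck 101.6 F [ 0.4 -0.2 -0.1] w 0.0872 yawerr 1.3618 tilt [-0.0006 -0.0016]
```

Request:
move_arm(deltas=[{"dp":[-3.98,-2.87,0.0],"spin":0.0,"gripper":0.52},{"dp":[-3.98,-2.87,0.0],"spin":0.0,"gripper":0.52},{"dp":[-3.98,-2.87,0.0],"spin":0.0,"gripper":0.52},{"dp":[-3.98,-2.87,0.0],"spin":0.0,"gripper":0.52},{"dp":[-3.98,-2.87,0.0],"spin":0.0,"gripper":0.52},{"dp":[-3.98,-2.87,0.0],"spin":0.0,"gripper":0.52},{"dp":[-3.98,-2.87,0.0],"spin":0.0,"gripper":0.52},{"dp":[-3.98,-2.87,0.0],"spin":0.0,"gripper":0.52},{"dp":[-3.98,-2.87,0.0],"spin":0.0,"gripper":0.52},{"dp":[-3.98,-2.87,0.0],"spin":0.0,"gripper":0.52},{"dp":[-3.98,-2.87,0.0],"spin":0.0,"gripper":0.52}])

```text
time: 1.48
ee_pos: [0.5359, 0.1275, 0.2363]
orientation: [-0.648, -3.074, 0.0]
contact_force: [0.1, 0.6, -0.2]
grip_width: 0.0451
finger_force: 0.0
```

Request:
move_arm(deltas=[{"dp":[0.0,0.0,0.0],"spin":0.17,"gripper":0.52},{"dp":[0.0,0.0,0.0],"spin":0.17,"gripper":0.52},{"dp":[0.0,0.0,0.0],"spin":0.17,"gripper":0.52},{"dp":[0.0,0.0,0.0],"spin":0.17,"gripper":0.52},{"dp":[0.0,0.0,0.0],"spin":0.17,"gripper":0.52},{"dp":[0.0,0.0,0.0],"spin":0.17,"gripper":0.52},{"dp":[0.0,0.0,0.0],"spin":0.17,"gripper":0.52},{"dp":[0.0,0.0,0.0],"spin":0.17,"gripper":0.52},{"dp":[0.0,0.0,0.0],"spin":0.0,"gripper":0.52}])

```text
time: 2.6
ee_pos: [0.5353, 0.1289, 0.2362]
orientation: [-2.435, -1.985, 0.001]
contact_force: [-0.3, 0.2, -0.1]
grip_width: 0.0449
finger_force: 0.0
```

```bash
python3 -c "
from h import *
where();c=bot.camera_model('wrist');cv2.imwrite('pics/w1.png',bot.get_image('wrist')[:,:,::-1]);print(proj(h2w(p0,[(-28,-38,150),(28,-41,162),(28,30,120),(120,-170,120),(-120,-170,120)]),c).round())"
```

```text
t 2.6 hood xy mm [-39.4  50.4] tip above deck 102.2 F [-0.3  0.2 -0.1] w 0.0449 yawerr 0.0037 tilt [-0.0007 -0.0003]
[[329. 316.]
 [402. 329.]
 [396. 224.]
 [473. 410.]
 [234. 409.]]
```

View pics/w1.png

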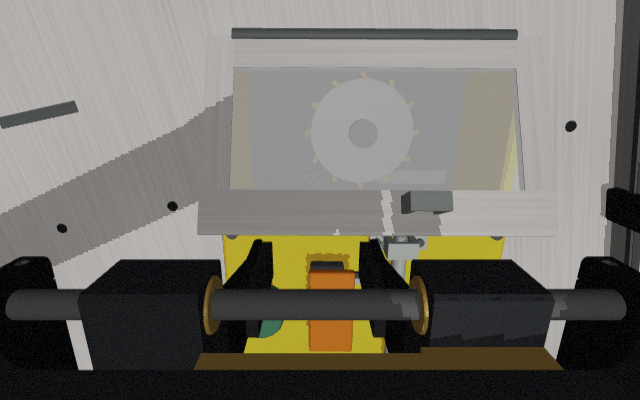

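Request:
move_arm(deltas=[{"dp":[0.0,0.0,2.5],"spin":0.0,"gripper":0.52},{"dp":[0.0,0.0,1.8],"spin":0.0,"gripper":0.52},{"dp":[0.0,0.0,0.6],"spin":0.0,"gripper":0.52},{"dp":[0.0,0.0,0.6],"spin":0.0,"gripper":0.52},{"dp":[0.0,0.0,0.6],"spin":0.0,"gripper":0.52},{"dp":[0.0,0.0,0.6],"spin":0.0,"gripper":0.52},{"dp":[0.0,0.0,0.6],"spin":0.0,"gripper":0.52},{"dp":[0.0,0.0,0.6],"spin":0.0,"gripper":0.52},{"dp":[0.0,0.0,0.6],"spin":0.0,"gripper":0.52},{"dp":[0.0,0.0,0.6],"spin":0.0,"gripper":0.52}])

```text
time: 3.9
ee_pos: [0.5355, 0.1289, 0.1451]
orientation: [2.437, 1.982, -0.0]
contact_force: [-0.7, -1.0, 1.8]
grip_width: 0.0456
finger_force: 0.8
```

```bash
python3 -c "
from h import *
where()"
```

```text
t 3.9 hood xy mm [-39.2  50.4] tip above deck 11.1 F [-0.7 -1.   1.8] w 0.0456 yawerr 0.0017 tilt [-0.0001 -0.0001]
```

Request:
move_arm(deltas=[{"dp":[0.0,0.0,0.4],"spin":0.0,"gripper":0.52},{"dp":[0.0,0.0,0.4],"spin":0.0,"gripper":0.52},{"dp":[0.0,0.0,0.3],"spin":0.0,"gripper":0.52},{"dp":[0.0,0.0,0.1],"spin":0.0,"gripper":0.52},{"dp":[0.0,0.0,0.1],"spin":0.0,"gripper":0.52},{"dp":[0.0,0.0,0.0],"spin":0.0,"gripper":0.52}])

```text
time: 4.65
ee_pos: [0.5355, 0.129, 0.1343]
orientation: [-2.437, -1.982, -0.001]
contact_force: [-4.5, -2.0, 11.3]
grip_width: 0.0452
finger_force: 5.8
```

```bash
python3 -c "
from h import *
where()"
```

```text
t 4.65 hood xy mm [-39.2  50.5] tip above deck 0.3 F [-4.5 -2.  11.3] w 0.0452 yawerr 0.0017 tilt [-0.0002  0.0007]
```

Request:
move_arm(deltas=[{"dp":[0.0,0.0,0.1],"spin":0.0,"gripper":0.52},{"dp":[0.0,0.0,0.0],"spin":0.0,"gripper":0.52},{"dp":[0.0,0.0,-2.0],"spin":0.0,"gripper":0.52},{"dp":[0.0,0.0,-4.3],"spin":0.0,"gripper":0.52},{"dp":[-3.0,1.0,0.0],"spin":0.0,"gripper":0.52},{"dp":[-3.0,1.0,0.0],"spin":0.0,"gripper":0.52},{"dp":[-3.0,1.0,0.0],"spin":0.0,"gripper":0.52},{"dp":[-2.25,0.9,0.0],"spin":0.0,"gripper":0.52},{"dp":[0.0,0.0,0.0],"spin":0.0,"gripper":0.52}])

```text
time: 5.78
ee_pos: [0.551, 0.0091, 0.1945]
orientation: [2.441, 1.978, 0.0]
contact_force: [-0.5, 0.7, 0.3]
grip_width: 0.0449
finger_force: 0.0
```

```bash
python3 -c "
from h import *
where();c=bot.camera_model('wrist');cv2.imwrite('pics/w2.png',bot.get_image('wrist')[:,:,::-1]);print(proj(h2w(p0,[(-28,-1,150),(28,-36,162),(0,30,120),(-118,30,120),(118,30,120)]),c).round())
a=bot.get_image('side')[140:275,235:385,::-1];cv2.imwrite('pics/s2.png',cv2.resize(a,None,fx=4.4,fy=4.4,interpolation=cv2.INTER_CUBIC))"
```

```text
t 5.78 hood xy mm [  0.5 -63.6] tip above deck 60.5 F [-0.5  0.7  0.3] w 0.0449 yawerr -0.002 tilt [ 0.0003 -0.0001]
[[264. 131.]
 [365. 197.]
 [314.  74.]
 [122.  75.]
 [506.  74.]]
```

View pics/w2.png

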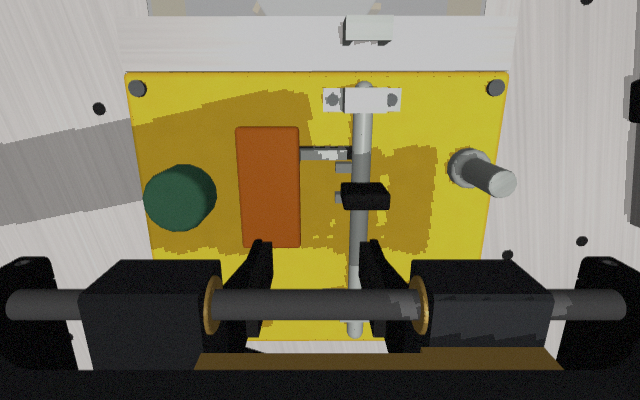

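View pics/s2.png

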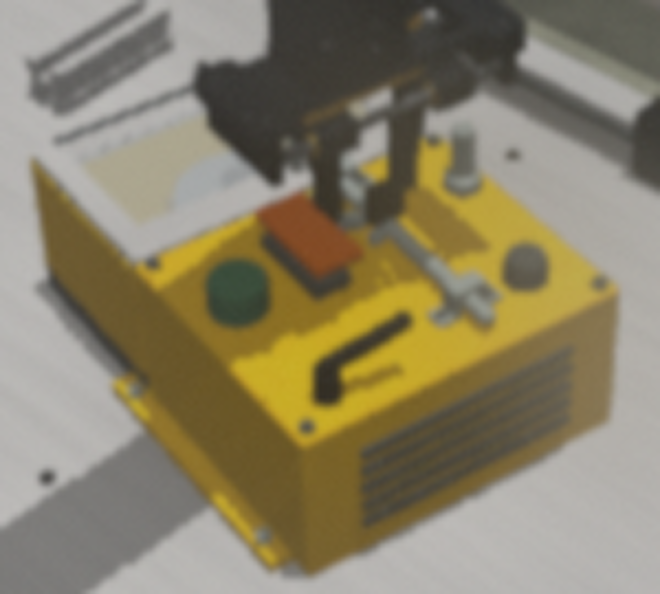

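Request:
move_arm(deltas=[{"dp":[0.0,0.0,1.5],"spin":0.0,"gripper":0.52},{"dp":[0.0,0.0,1.2],"spin":0.0,"gripper":0.52},{"dp":[0.0,0.0,0.4],"spin":0.0,"gripper":0.52},{"dp":[0.0,0.0,0.4],"spin":0.0,"gripper":0.52},{"dp":[0.0,0.0,0.4],"spin":0.0,"gripper":0.52},{"dp":[0.0,0.0,0.2],"spin":0.0,"gripper":0.52},{"dp":[0.0,0.0,0.0],"spin":0.0,"gripper":0.52}])

```text
time: 6.75
ee_pos: [0.5503, 0.0116, 0.1543]
orientation: [-2.435, -1.982, -0.0]
contact_force: [-4.7, 3.6, 8.0]
grip_width: 0.0454
finger_force: 3.7
```

```bash
python3 -c "
from h import *
where()
a=bot.get_image('side')[140:275,235:385,::-1];cv2.imwrite('pics/s3.png',cv2.resize(a,None,fx=4.4,fy=4.4,interpolation=cv2.INTER_CUBIC))"
```

```text
t 6.75 hood xy mm [ -0.6 -61.3] tip above deck 20.3 F [-4.7  3.6  8. ] w 0.0454 yawerr 0.002 tilt [-0.0011  0.0015]
```

View pics/s3.png

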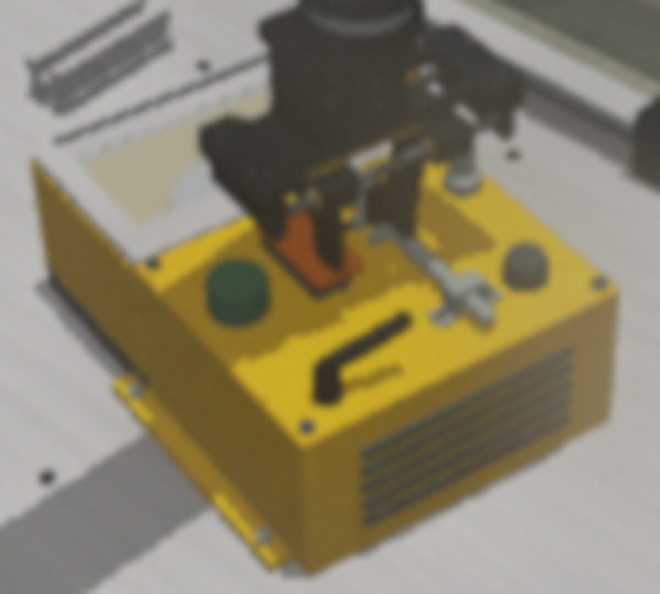

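Request:
move_arm(deltas=[{"dp":[0.4,0.0,0.0],"spin":0.0,"gripper":0.52},{"dp":[0.4,0.0,0.0],"spin":0.0,"gripper":0.52},{"dp":[0.4,0.0,0.0],"spin":0.0,"gripper":0.52},{"dp":[0.0,0.0,0.0],"spin":0.0,"gripper":0.52}])

```text
time: 7.3
ee_pos: [0.5542, 0.0191, 0.1546]
orientation: [2.435, 1.977, -0.002]
contact_force: [-1.3, -5.4, 6.3]
grip_width: 0.0448
finger_force: 3.6
```

```bash
python3 -c "
from h import *
where()"
```

```text
t 7.3 hood xy mm [  1.6 -53.2] tip above deck 20.6 F [-1.3 -5.4  6.3] w 0.0448 yawerr -0.0001 tilt [ 0.0021 -0.0041]
```

Request:
move_arm(deltas=[{"dp":[0.4,0.0,0.05],"spin":0.0,"gripper":0.52},{"dp":[0.4,0.0,0.0],"spin":0.0,"gripper":0.52},{"dp":[0.4,0.0,0.0],"spin":0.0,"gripper":0.52},{"dp":[0.4,0.0,0.0],"spin":0.0,"gripper":0.52},{"dp":[0.4,0.0,0.0],"spin":0.0,"gripper":0.52},{"dp":[0.0,0.0,0.0],"spin":0.0,"gripper":0.52}])

```text
time: 8.05
ee_pos: [0.5582, 0.0372, 0.1545]
orientation: [2.436, 1.976, -0.003]
contact_force: [-3.3, -8.5, 8.5]
grip_width: 0.0454
finger_force: 5.2
```

```bash
python3 -c "
from h import *
where()"
```

```text
t 8.05 hood xy mm [  1.9 -34.7] tip above deck 20.5 F [-3.3 -8.5  8.5] w 0.0454 yawerr -0.001 tilt [ 0.0018 -0.0057]
```

Request:
move_arm(deltas=[{"dp":[0.4,0.0,0.0],"spin":0.0,"gripper":0.52},{"dp":[0.4,0.0,0.0],"spin":0.0,"gripper":0.52},{"dp":[0.4,0.0,0.0],"spin":0.0,"gripper":0.52},{"dp":[0.2,0.0,0.0],"spin":0.0,"gripper":0.52},{"dp":[0.0,0.0,0.0],"spin":0.0,"gripper":0.52}])

```text
time: 8.68
ee_pos: [0.5612, 0.051, 0.1544]
orientation: [2.436, 1.976, -0.003]
contact_force: [-2.5, -7.5, 8.1]
grip_width: 0.0456
finger_force: 4.9
```

```bash
python3 -c "
from h import *
where()"
```

```text
t 8.68 hood xy mm [  1.9 -20.5] tip above deck 20.4 F [-2.5 -7.5  8.1] w 0.0456 yawerr -0.0011 tilt [ 0.0019 -0.0054]
```

Nearly home; push on to the stop.

Request:
move_arm(deltas=[{"dp":[0.2,0.0,0.0],"spin":0.0,"gripper":0.52},{"dp":[0.2,0.0,0.0],"spin":0.0,"gripper":0.52},{"dp":[0.2,0.0,0.0],"spin":0.0,"gripper":0.52},{"dp":[0.0,0.0,0.0],"spin":0.0,"gripper":0.52}])

```text
time: 9.18
ee_pos: [0.5616, 0.0531, 0.1544]
orientation: [2.438, 1.97, -0.01]
contact_force: [-6.6, -13.9, 12.2]
grip_width: 0.0455
finger_force: 8.1
```

```bash
python3 -c "
from h import *
where()"
```

```text
t 9.18 hood xy mm [  1.9 -18.4] tip above deck 20.4 F [ -6.6 -13.9  12.2] w 0.0455 yawerr -0.0044 tilt [-0.0003 -0.0096]
```

Request:
move_arm(deltas=[{"dp":[0.2,0.0,0.0],"spin":0.0,"gripper":0.52},{"dp":[0.0,0.0,0.0],"spin":0.0,"gripper":0.52}])

```text
time: 9.43
ee_pos: [0.5616, 0.0532, 0.1544]
orientation: [2.438, 1.968, -0.013]
contact_force: [-8.1, -16.4, 12.4]
grip_width: 0.0451
finger_force: 9.7
```

```bash
python3 -c "
from h import *
where()"
```

```text
t 9.43 hood xy mm [  1.9 -18.3] tip above deck 20.4 F [ -8.1 -16.4  12.4] w 0.0451 yawerr -0.0061 tilt [-0.0013 -0.0115]
```

Hard stop reached. Ease off, raise straight, and go up and back to look.

Request:
move_arm(deltas=[{"dp":[-0.5,0.0,0.0],"spin":0.0,"gripper":0.52},{"dp":[-0.5,0.0,0.0],"spin":0.0,"gripper":0.52},{"dp":[0.0,0.0,-0.8],"spin":0.0,"gripper":0.52},{"dp":[0.0,0.0,-2.0],"spin":0.0,"gripper":0.52},{"dp":[0.0,0.0,-4.0],"spin":0.0,"gripper":0.52},{"dp":[-3.0,0.0,-4.0],"spin":0.0,"gripper":0.52},{"dp":[-4.0,0.0,0.0],"spin":0.0,"gripper":0.52},{"dp":[0.0,0.0,0.0],"spin":0.0,"gripper":0.52}])

```text
time: 10.42
ee_pos: [0.5453, -0.0188, 0.2619]
orientation: [2.441, 1.974, 0.0]
contact_force: [0.3, 0.1, -0.2]
grip_width: 0.0454
finger_force: 0.0
```

```bash
python3 -c "
from h import *
where();c=bot.camera_model('wrist');a=bot.get_image('wrist')[:,:,::-1];b=bot.get_image('side')[140:275,235:385,::-1]
b=cv2.resize(b,(444,400),interpolation=cv2.INTER_CUBIC);
cv2.imwrite('pics/w4.png',cv2.resize(np.hstack([a[:, 100:456],b]),(800,400)));print(proj(h2w(p0,[(-28,-1,150),(-28,-1,140),(28,0,162),(28,60,120)]),c).round()-[100,0])"
```

```text
t 10.43 hood xy mm [  0.7 -92.2] tip above deck 127.9 F [ 0.3  0.1 -0.2] w 0.0454 yawerr -0.0041 tilt [ 0.0014 -0.0015]
[[175.  81.]
 [176.  81.]
 [254.  78.]
 [250.  -4.]]
```

View pics/w4.png

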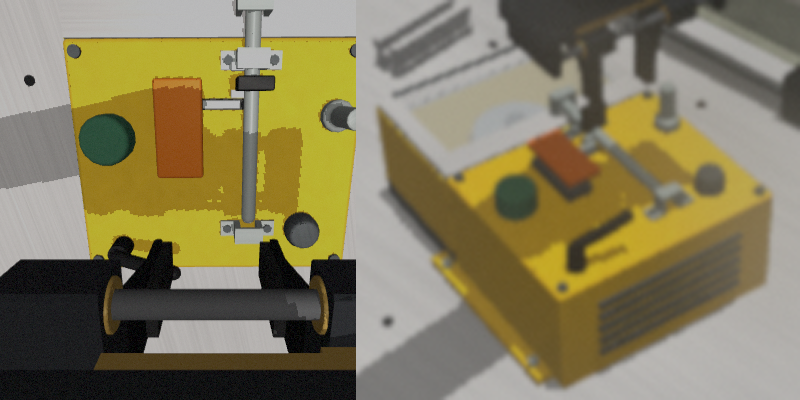

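The picture shows the flap shut, with the rod passing through the keeper at the top. The tab's front edge is at row ~78, the predicted home position. The catch bar has sprung up, with its dark base visible beneath, and the loose items have not moved.

```bash
python3 -c "
from plant import bot
print(bot.finish_job())"
```

```text
the job is handed in; nothing more can be done
None
```

The flap is shut, the bolt is fully home in the keeper, the catch has sprung back up, the loose items are where they were, and the job was handed in at about 10.5 s.

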